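# Bring the pill bottle round to the front of the bathroom carousel

### The arm

A 6-joint arm with a two-finger parallel gripper is mounted at the origin on the work surface. World frame = base frame: x ahead of the robot, y to its left, z up, the work surface at z = 0. Lengths are in m, angles in degrees, forces in N, time in s.
With the tool pointing down it reaches from about 0.15 to 0.775 m from the base axis. Payload 6.1 kg.
Tool frame: the origin (TCP) lies midway between the tips of the shut fingers; the grasp point (between the pads) lies 19 mm behind it; z points along the fingers, y is the line along which they close (so a half turn about z gives the same grasp; the last joint's range is limited). The gripper opens to 85 mm and grips with 20 to 120 N. Pads are 22 mm wide; open, the fingers measure 114 mm over their backs; the gripper's body (76 mm by 85 mm) begins 54 mm behind the grasp point. The pads swing forward as they close: fully open they stand 13 mm farther back than shut.
Start: joints at [76.776, 7.208, -2.269, 80.523, 0, 90], TCP at [0.12, 0.511, 0.231] pointing down, gripper open.
Joint ranges: [-155.77, 155.77], [-54.66, 111.73], [-72.52, 77.12], [-102.08, 115.82], [-83.92, 84.16], [-180, 180]. Speed limits (degrees/s): [136.94, 136.94, 172.46, 180, 180, 180].

### API

Orientations are given as [roll, pitch, yaw] about the fixed x, y, z axes, in that order (R = Rz(yaw) Ry(pitch) Rx(roll)).
In Python, from bench import r gives the robot as it stands. The module is installed in compiled form; this text tells all that it offers.
- The arm moves only by the shell command python3 -m creep 'ROWS'. ROWS is JSON, a list of rows, each a list of 3 entries, a list of its own where there are three numbers: the shift along the world's x, y, z as a fraction of full scale, then the turn about the world's z as a fraction of full scale, then the opening, from -1 (shut) to 1 (fully open). In form: [[[tx, ty, tz], roll, jaw], ...]. A call has exactly 10 rows; each row is the pose to reach, as a shift and turn from the pose commanded when the call began; what a row does not reach only later rows make up. Full scale, the value 1, is 150 mm for a shift and pi/2 rad for a turn. A row lasts 1/10 s, in which the tool goes at most 50 mm and 8.59 degrees, less where a joint would pass 70% of its speed; a pose out of reach is approached as far as the arm can. A call with a number of a shift or a turn outside -1 to 1 is refused whole. A call with a gripper value outside its range is refused whole. The fingers move at their own pace and stop on an object; the grip force is fixed at half the most. Time passes only in rows, so rows that repeat a pose let the fingers close, or fill a call up. It gives the time, the measured TCP pose, the force, the opening and the grip force at its end, in the units of the state.
- r.read_state(): the state, without advancing time (a new reading comes with each control period).
- r.camera(name): name is "scene" or "side" or "wrist"; returns a dict with "pixels" (400x640x3 uint8, blue, green, red), "range_z" (400x640 float32, m along the optical axis (not along the pixel's ray), 0 where there is no reading), "fov_y" (degrees; the focal length in pixels is half the picture's height over the tangent of half this angle, whatever the lens; pixels are square), "cx", "cy" (the principal point, pixels), "T" (4x4, takes a point from camera to world coordinates); the wrist camera has in their place "mount" (4x4, takes a point from camera to tool coordinates, whose origin is the TCP and whose axes are the flange's). Camera axes: x right, y down, z forward; pixel columns grow to the right and rows downward; lengths in m; the calibration is good to about 2 mm. The wrist camera is an equidistant fisheye: a pixel r from the principal point sees the ray r / f radians off the axis. A picture is of the moment at which its call begins: read the wrist's pose just before it.
- r.finish_job(): hands the job in; it is judged then, once.
The state is a dict: "time_s": time; "joint_pos": joint angles; "dq": joint speeds; "tau": joint torques, N m; "eef_pos": TCP position; "eef_rot": TCP orientation; "contact_force": force on the tool from outside, world axes, zero at the start; "moment": the same for the moment, N m; "width": opening from 0.0 (shut) to 1.0 (fully open); "grip_force": force on a finger pad.
Only numpy, scipy, OpenCV 4.12 (cv2) and the standard library are available. Lean on these libraries where they do the work, as an engineer would, in place of code of your own. Each camera call takes 0.05 s, during which the arm holds its last target. There are 200 camera calls.

### The job

The pill bottle is no longer at the front of the round carousel on the acrylic bathroom shelf. With the fingertips, gently push the carousel round by its rim until the pill bottle is at the front, centred on the gap in the shelf's chrome rail, and leave it at rest there. Do not touch the divider insert or anything that stands in the carousel, lift nothing, and leave the other things where they are.

Things in the scene. Friction and masses are not known exactly. Their poses are not given: they have to be found in the camera images.
- shelf: Clear acrylic shelf, fixed, 300 x 400 mm (its x by y), upper surface 30 mm above the counter (z=0). Origin on the counter below its centre, where the carousel's turning axis is; z up. Its front, nearest the robot, looks along its own -x (turned up to 0.25 rad). A chrome rail, top 16 mm above the shelf surface, runs 144 mm before and behind the centre and 194 mm to the sides, with a gap in the front.
- front_gap (a point): Middle of the 120 mm wide gap in the rail at the shelf's front, on the shelf's upper surface, 144 mm from the shelf's centre along the shelf's -x. The pill bottle is at the front when it stands on the line from the shelf's centre to this point, about 76 mm short of it.
- carousel: Round organizer turning on the shelf: wooden floor disc, clear fence of outer radius 115 mm with a white edge on top, 10 to 56 mm above the shelf surface. Origin on the axis at the shelf surface (z=0.030), z up, x and y turn with it; its floor is 16 mm higher. Turns either way without stops, takes about 0.5 N at the rim and stays where it is left (runs on a few degrees at most after a gentle push).
- rib0 (a point): Middle of the outer face of one of six equal white upright ribs outside the carousel's fence, 128 mm from the axis, 33 mm above the shelf surface, at 30 degrees counter-clockwise from the carousel's +x; the others follow every 60 degrees. Each is 12 mm wide along the rim, sticks out 13 mm from the fence, 10 to 56 mm above the shelf surface. A fingertip outside the fence pushes on a rib's side.
- insert: Clear divider insert fixed in the carousel: hub of 14 mm radius and six radial walls 3 mm thick, 30 mm tall, from the hub to the fence, ending at the ribs; the six compartments lie midway between ribs. The fence stands 10 mm higher than the walls. Origin on the axis on the carousel's floor, axes as the carousel's. Not to be touched.
- pill_bottle: Closed white plastic pill bottle: short and stout, 42 mm diameter, 76 mm tall, with a broad ribbed cap as wide as the bottle (43 mm) and a plain paper label. Stands loose in the middle of the compartment that lies on the carousel's -x axis, about 68 mm from the turning axis. Origin at the centre of its underside, z up. At the start it is at least 50 degrees away from the front.
- tumbler: Empty glass tumbler, 58 mm diameter at the mouth, 80 mm tall, loose in another compartment of the carousel. Origin at the centre of its underside, z up.
- ointment_jar: White low ointment jar with screw lid, 53 mm diameter, 42 mm tall, loose in another compartment of the carousel. Origin at the centre of its underside, z up.
- lotion_bottle: Slim white lotion bottle with a narrow tapered cap, 34 mm diameter, 80 mm tall, loose in another compartment of the carousel. Origin at the centre of its underside, z up.
- tweezers: Steel tweezers, 95 mm long, 8 mm high, lying loose on the shelf near its left (+y) edge towards the back. Origin at the middle of their underside, x along their length.
- cream_tin: Round aluminium cream tin, 46 mm diameter, 19 mm tall, loose on the shelf in its front right (-x, -y) corner. Origin at the centre of its underside.
- tooth_mug: White ceramic tooth mug, 72 mm diameter, 95 mm tall, loose on the counter right (-y) of the shelf. Origin at the centre of its underside.
- soap_pump: Amber soap bottle with black pump, 64 mm diameter, 175 mm tall, loose on the counter left (+y) of the shelf. Origin at the centre of its underside.
- comb: Black comb, 170 x 33 mm, 5 mm thick, lying loose on the counter right of the shelf. Origin at the middle of its underside, x along its length.
Mind the look-alikes: they are no part of the job. What is shaped like the ointment_jar but green or yellow is not meant.

How it is judged (in metres and radians):
At the end, for the whole second after the job is handed in: The pill bottle stands at the front, centre within 12 mm of the middle of the rail gap, sideways; the carousel is at rest; everything in it stands upright on its floor; tweezers, tin, mug, pump and comb are within 20 mm of where they were (y of pill_bottle in the frame of shelf between -0.012 and 0.012 m and x of pill_bottle in the frame of shelf below -0.03 m and angular speed of carousel below 0.05 rad/s and linear speed of pill_bottle below 0.02 m/s and angle between each of pill_bottle, tumbler, ointment_jar, lotion_bottle's own z axis and vertical below 0.15 rad and z of pill_bottle in the frame of carousel between 0.01 and 0.022 m and z of tumbler in the frame of carousel between 0.01 and 0.022 m and z of ointment_jar in the frame of carousel between 0.01 and 0.022 m and z of lotion_bottle in the frame of carousel between 0.01 and 0.022 m and distance of each of tweezers, cream_tin, tooth_mug, soap_pump, comb from where it was at the start of the episode below 0.02 m); the robot touches nothing.
It fails at once if the robot touched something that stands in the carousel (contact force between any of the fingers, the arm and pill_bottle above 0.5 N or contact force between any of the fingers, the arm and tumbler above 0.5 N or contact force between any of the fingers, the arm and ointment_jar above 0.5 N or contact force between any of the fingers, the arm and lotion_bottle above 0.5 N).
It fails at once if the robot touched the divider insert instead of the rim (contact force between any of the fingers, the arm and insert above 0.5 N).
It fails at once if something in the carousel was lifted off its floor or knocked over (z of any of pill_bottle, tumbler, ointment_jar, lotion_bottle in the frame of carousel above 0.026 m or angle between any of pill_bottle, tumbler, ointment_jar, lotion_bottle's own z axis and vertical above 0.4 rad).
It fails at once if the carousel was flung round instead of gently pushed (faster than 3 rad/s) (angular speed of carousel above 3 rad/s).
It fails at once if another thing on the shelf or the counter was shifted by more than 20 mm (distance of any of tweezers, cream_tin, tooth_mug, soap_pump, comb from where it was at the start of the episode above 0.02 m).
It also fails if it takes over 51 s, if anything falls off the work surface, if the arm or the gripper's body presses on something with over 40 N, if the wrist force passes 120 N, or if a joint passes its speed limit or range.

## Working session

There is one attempt and no reset: what is moved stays moved. The work goes in short steps, Python scripts to look and compute and a shell command to move; the robot and the scene stay as the last step left them, time stands still between calls to the robot, and variables do not carry over. Pictures are saved under pics/ and viewed, at most 10 in all, crops included, and the job is handed in when it is done.

```bash
mkdir -p pics; cat > h.py <<'E'
import numpy as np, cv2
from bench import r
def pts(c):
    f=200/np.tan(np.radians(c["fov_y"]/2)); v,u=np.mgrid[0:400,0:640]; z=c["range_z"]
    P=np.stack([(u-c["cx"])/f*z,(v-c["cy"])/f*z,z],-1)
    return P@c["T"][:3,:3].T+c["T"][:3,3]
def ray(c,u,v,zp):
    f=200/np.tan(np.radians(c["fov_y"]/2)); d=c["T"][:3,:3]@np.array([(u-c["cx"])/f,(v-c["cy"])/f,1]); o=c["T"][:3,3]
    return o+d*(zp-o[2])/d[2]
E
python3 - <<'E'
from h import *
import pickle
S=r.read_state();print(S)
D={}
for n in("scene","side"):
    c=r.camera(n);D[n]=c;cv2.imwrite(f"pics/{n}0.png",c["pixels"]);print(n,c["fov_y"],c["cx"],c["cy"],np.round(c["T"],3).tolist())
c=r.camera("wrist");D["wrist"]=c;print(c["mount"].round(3).tolist())
pickle.dump(D,open("d0.pkl","wb"))
E
```

```text
{'time_s': 0.0, 'joint_pos': array([ 7.67757858e+01,  7.23985745e+00, -2.32764439e+00,  8.05224900e+01,
       -1.16934459e-03,  8.99992675e+01]), 'dq': array([-2.33173320e-02,  6.49061704e-02, -8.12758394e-03, -5.59522257e-05,
       -6.05358975e-02,  3.58578332e-02]), 'tau': array([ 4.37226481e-04, -4.35909677e+01,  3.52926493e+01,  1.72491622e-02,
       -4.68581061e-05,  5.61293518e-06]), 'eef_pos': array([0.12001235, 0.51067797, 0.23053149]), 'eef_rot': array([-1.79910008e+02,  1.16819263e-03,  1.66776520e+02]), 'contact_force': array([-0.30789363,  0.12442064, -0.09031409]), 'moment': array([0.02902452, 0.01143008, 0.0025789 ]), 'grip_force': 0.0, 'width': 0.9992474930390188}
scene 57.28890047097877 321.0971966376863 197.02750981987074 [[0.159, 0.815, -0.557, 1.177], [0.987, -0.13, 0.092, -0.115], [0.002, -0.564, -0.826, 0.906], [0.0, 0.0, 0.0, 1.0]]
side 53.90923081458646 324.5519152765313 198.32394117332953 [[-0.876, -0.264, 0.404, 0.186], [-0.482, 0.503, -0.717, 0.837], [-0.014, -0.823, -0.568, 0.73], [0.0, 0.0, 0.0, 1.0]]
[[0.0, -0.954, -0.299, 0.076], [1.0, 0.0, 0.0, -0.0], [-0.0, -0.299, 0.954, -0.142], [0.0, 0.0, 0.0, 1.0]]
```

View pics/scene0.png

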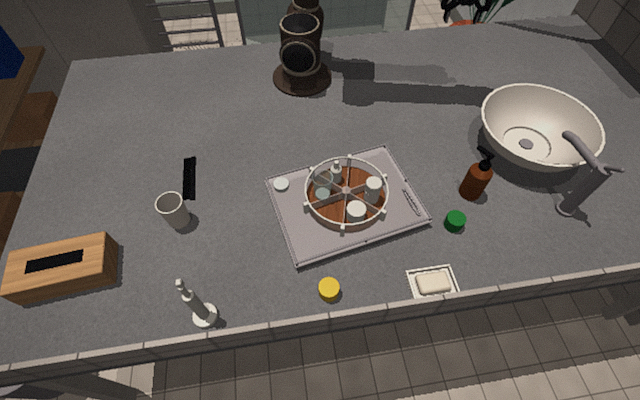

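View pics/side0.png

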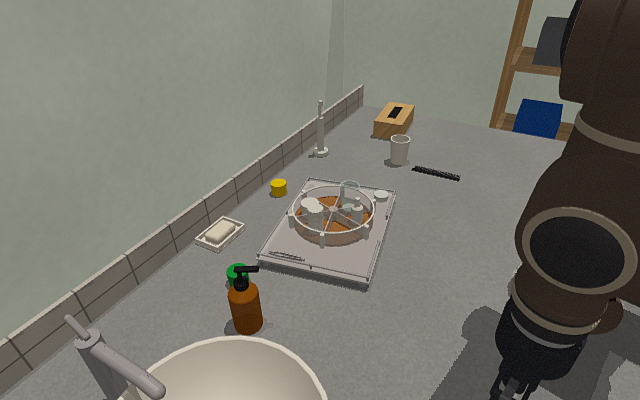

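The scene camera looks from behind: the robot is at the top and +y is to the right. The shelf is centred near (347,205), the carousel near (346,193), the cream tin at (281,184), the tweezers at (412,201), the mug at (172,210), the pump at (476,178) and the comb at (189,178). I'll enlarge the carousel.

```bash
python3 - <<'E'
from h import *
import pickle
D=pickle.load(open("d0.pkl","rb"))
c=D["scene"];s=D["side"]
a=cv2.resize(c["pixels"][135:275,255:440],None,fx=4,fy=4,interpolation=cv2.INTER_CUBIC)
b=cv2.resize(s["pixels"][165:295,250:410],None,fx=4,fy=4,interpolation=cv2.INTER_CUBIC)
cv2.imwrite("pics/a.png",a);cv2.imwrite("pics/b.png",b)
P=pts(c)
# tall things & fence rim points by height
for n,cc in D.items():
    if n=="wrist":continue
    P=pts(cc);ok=(cc["range_z"]>0)
    roi=ok&(P[...,0]>.2)&(P[...,0]<.8)&(abs(P[...,1])<.45)
    m=(roi&(P[...,2]>.079)&(P[...,2]<.093)).astype(np.uint8)
    k,l,st,ce=cv2.connectedComponentsWithStats(m)
    for i in range(1,k):
        if st[i,4]>15: print(n,"fence",st[i],P[l==i].mean(0).round(3))
    m=(roi&(P[...,2]>.10)).astype(np.uint8)
    k,l,st,ce=cv2.connectedComponentsWithStats(m)
    for i in range(1,k):
        if st[i,4]>10: print(n,"tall",st[i],P[l==i].mean(0).round(3),P[l==i].max(0).round(3),P[l==i].min(0).round(3))
E
```

```text
scene fence [303 154  86  77 639] [0.611 0.048 0.085]
scene fence [467 171  22  16  81] [0.638 0.411 0.086]
scene fence [331 172  11   6  31] [0.555 0.031 0.087]
scene fence [315 178  16   6  52] [ 0.569 -0.011  0.086]
scene fence [342 187   9   8  43] [0.608 0.049 0.08 ]
scene fence [314 188  18   8  44] [ 0.609 -0.017  0.086]
scene fence [365 189  16  10  51] [0.638 0.113 0.087]
scene fence [161 192  21   8  65] [ 0.554 -0.428  0.086]
scene fence [160 200  24  17  77] [ 0.607 -0.413  0.086]
scene fence [347 201  20  18 287] [0.678 0.062 0.087]
scene tall [470 146  25  36 493] [0.625 0.42  0.131] [0.654 0.449 0.177] [0.586 0.397 0.1  ]
scene tall [332 161   9  11  59] [0.546 0.031 0.113] [0.554 0.043 0.129] [0.537 0.02  0.1  ]
scene tall [312 169  22  23 264] [ 0.588 -0.015  0.116] [0.618 0.014 0.129] [ 0.559 -0.043  0.1  ]
scene tall [365 177  18  17 229] [0.629 0.117 0.119] [0.648 0.141 0.126] [0.603 0.097 0.103]
side fence [391 135  19  12  82] [ 0.576 -0.41   0.086]
side fence [288 185  88  53 491] [0.595 0.071 0.083]
side fence [300 197  19  13 135] [0.676 0.062 0.086]
side fence [340 196  15   8  53] [0.581 0.005 0.086]
side fence [351 209  12   7  50] [0.534 0.043 0.086]
side fence [308 218  16   7  65] [0.612 0.131 0.086]
side fence [245 295  14  17  67] [0.589 0.435 0.086]
side tall [339 181  22  27 329] [ 0.576 -0.006  0.114] [0.612 0.04  0.126] [ 0.527 -0.045  0.1  ]
side tall [307 203  17  16 218] [0.617 0.124 0.116] [0.642 0.142 0.123] [0.598 0.098 0.1  ]
side tall [228 266  31  39 743] [0.607 0.43  0.132] [0.645 0.45  0.175] [0.58  0.398 0.1  ]
```

View pics/a.png

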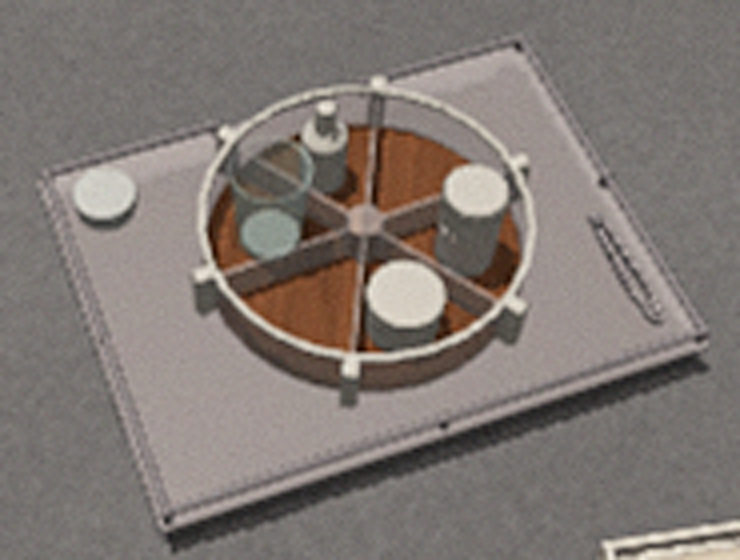

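View pics/b.png

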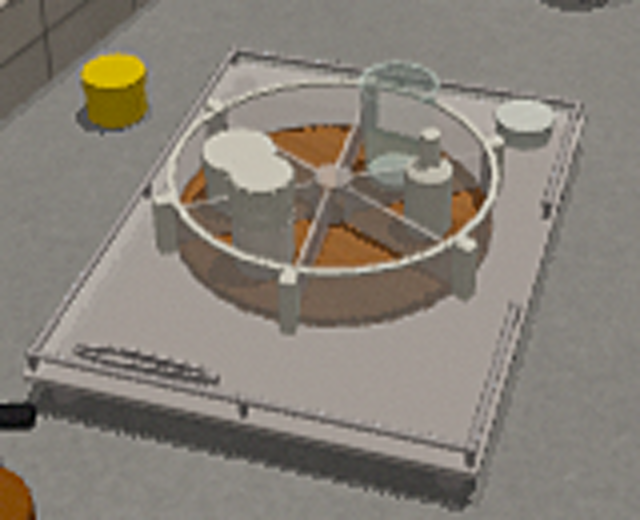

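The candidates for the pill bottle in crop a are:
- (475,190): tall, stout, with a broad flat cap, full-image pixel (374,182).
- (325,150): slim with a narrow cap, so it is the lotion bottle.
- (405,295): low, so it is the ointment jar.
- (270,200): glass, so it is the tumbler.

The one at (475,190) fits the pill bottle, and the crop confirms it. Next I'll work out the geometry.

```bash
python3 - <<'E'
from h import *
import pickle
D=pickle.load(open("d0.pkl","rb"));c=D["scene"];s=D["side"]
A=lambda u,v,z:ray(c,255+(u-1.5)/4,135+(v-1.5)/4,z)
B=lambda u,v,z:ray(s,250+(u-1.5)/4,165+(v-1.5)/4,z)
for n,F,cor,ribs,bot in (("scene",A,[(518,43),(45,178),(167,520),(703,340)],[(378,82),(226,131),(203,273),(350,367),(514,302),(520,161)],(475,188)),
  ("side",B,[(472,458),(580,105),(235,53),(32,360)],[(466,241),(495,143),None,(216,104),(165,200),(289,275)],(262,172))):
    C=np.array([F(u,v,.046)[:2] for u,v in cor]);print(n,"corners",C.round(3).tolist(),"ctr",C.mean(0).round(4))
    dx=C[2]+C[3]-C[0]-C[1];dy=C[0]+C[3]-C[1]-C[2]
    print(" yaw",np.degrees(np.arctan2(dx[1],dx[0])).round(2),np.degrees(np.arctan2(-dy[0],dy[1])).round(2),"size",np.linalg.norm(dx)/2,np.linalg.norm(dy)/2)
    R=np.array([F(*p,.086)[:2] for p in ribs if p])
    M=np.c_[2*R,np.ones(len(R))];x=np.linalg.lstsq(M,(R**2).sum(1),rcond=None)[0]
    print(" rib ctr",x[:2].round(4),"rad",np.sqrt(x[2]+x[0]**2+x[1]**2).round(4))
    an=np.degrees(np.arctan2(*(R-x[:2]).T[::-1]));print(" rib ang",an.round(1),"R",R.round(3).tolist())
    b=F(*bot,.122);print(" bottle",b.round(4),np.degrees(np.arctan2(b[1]-x[1],b[0]-x[0])).round(1),np.hypot(b[0]-x[0],b[1]-x[1]).round(3))
E
```

```text
scene corners [[0.434, 0.208], [0.508, -0.17], [0.791, -0.114], [0.718, 0.263]] ctr [0.6129 0.0467]
 yaw 11.09 11.08 size 0.2887681280095908 0.384555955386057
 rib ctr [0.6055 0.0476] rad 0.1208
 rib ang [ 163.8 -136.5  -75.3  -15.6   44.3  103.4] R [[0.49, 0.081], [0.518, -0.036], [0.636, -0.069], [0.723, 0.015], [0.691, 0.131], [0.577, 0.166]]
 bottle [0.6212 0.1177 0.122 ] 77.4 0.072
side corners [[0.42, 0.22], [0.497, -0.164], [0.776, -0.105], [0.701, 0.274]] ctr [0.5984 0.0563]
 yaw 11.29 11.26 size 0.2855379885265091 0.3890883925616176
 rib ctr [0.6026 0.0502] rad 0.1194
 rib ang [ 164.9 -137.3  -15.6   45.5  104.3] R [[0.488, 0.081], [0.515, -0.031], [0.717, 0.018], [0.686, 0.136], [0.573, 0.166]]
 bottle [0.6185 0.1194 0.122 ] 77.0 0.071
```

The pill bottle is at about 76°, the front is at 191°, and the axis is at (0.605, 0.050), so the carousel needs about +116° counter-clockwise. I'll shut the fingers, go down just clockwise of the rib at 104°, and push it along the arc.

```bash
python3 -m creep '[[[0.1,-0.06,0],-0.03,-1],[[0.2,-0.12,0],-0.06,-1],[[0.3,-0.19,0],-0.09,-1],[[0.4,-0.26,0],-0.12,-1],[[0.5,-0.33,0],-0.15,-1],[[0.6,-0.4,0],-0.18,-1],[[0.7,-0.46,0],-0.2,-1],[[0.8,-0.53,0],-0.22,-1],[[0.9,-0.6,0],-0.23,-1],[[1,-0.66,0],-0.24,-1]]'
python3 -m creep '[[[0.1,-0.06,0],-0.03,-1],[[0.2,-0.12,0],-0.06,-1],[[0.3,-0.19,0],-0.09,-1],[[0.4,-0.26,0],-0.12,-1],[[0.5,-0.33,0],-0.15,-1],[[0.6,-0.4,0],-0.18,-1],[[0.7,-0.46,0],-0.2,-1],[[0.8,-0.53,0],-0.22,-1],[[0.9,-0.6,0],-0.23,-1],[[1,-0.66,0],-0.24,-1]]'
python3 -c "
from h import *
print(r.read_state()['joint_pos'])"
```

```text
time_s: 1.15
eef_pos: [0.2705, 0.4114, 0.231]
eef_rot: [-180.0, 0.0, 145.1]
contact_force: [0.5, 0.2, -0.2]
width: 0.001
grip_force: 0.0
time_s: 2.15
eef_pos: [0.4206, 0.3124, 0.231]
eef_rot: [-180.0, 0.0, 123.5]
contact_force: [-0.0, 0.8, -0.0]
width: -0.0
grip_force: 0.0
[ 3.66070942e+01  7.11925556e+00 -2.40712079e+00  8.05091261e+01
 -9.68979702e-04  9.30785996e+01]
```

```bash
python3 -m creep '[[[0.13,-0.09,0],-0.04,-1],[[0.26,-0.18,0],-0.08,-1],[[0.39,-0.27,0],-0.12,-1],[[0.52,-0.36,0],-0.17,-1],[[0.65,-0.44,0],-0.21,-1],[[0.78,-0.53,0],-0.25,-1],[[0.91,-0.62,0],-0.29,-1],[[1,-0.68,0],-0.33,-1],[[1,-0.68,-0.05],-0.37,-1],[[1,-0.68,-0.1],-0.42,-1]]'
python3 -m creep '[[[0.06,-0.04,0],0,-1],[[0.12,-0.08,0],0,-1],[[0.18,-0.12,0],0,-1],[[0.24,-0.16,0],0,-1],[[0.29,-0.2,0],0,-1],[[0.29,-0.2,-0.1],0,-1],[[0.29,-0.2,-0.2],0,-1],[[0.29,-0.2,-0.3],0,-1],[[0.29,-0.2,-0.4],0,-1],[[0.29,-0.2,-0.4],0,-1]]'
python3 - <<'E'
from h import *
c=r.camera("wrist");s=r.camera("side");cv2.imwrite("pics/c.png",np.hstack([cv2.resize(c["pixels"],(400,250)),cv2.resize(s["pixels"][150:300,230:430],(400,300))[:250]]))
E
```

```text
time_s: 3.15
eef_pos: [0.5706, 0.2105, 0.2156]
eef_rot: [-180.0, 0.0, 85.5]
contact_force: [-0.4, 0.6, -1.6]
width: -0.001
grip_force: 0.0
time_s: 4.15
eef_pos: [0.6129, 0.1804, 0.1541]
eef_rot: [-179.8, 0.1, 85.8]
contact_force: [-0.5, -0.5, 0.0]
width: -0.001
grip_force: 0.0
```

View pics/c.png

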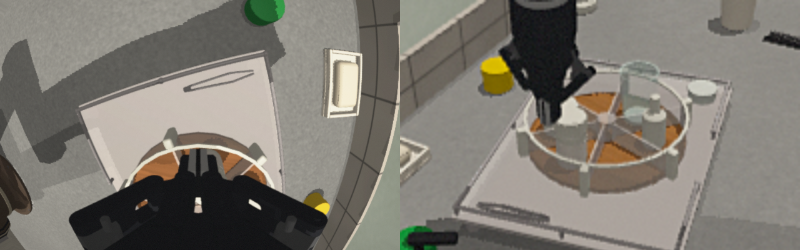

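The right half shows the fingertip just outside the fence beside the pill bottle, and the left half shows the ribs at (168,138) and (258,160) on either side of it. Next I'll lower the tip to z = 0.068.

```bash
python3 -m creep '[[[0,0,-0.08],0,-1],[[0,0,-0.16],0,-1],[[0,0,-0.24],0,-1],[[0,0,-0.32],0,-1],[[0,0,-0.4],0,-1],[[0,0,-0.46],0,-1],[[0,0,-0.52],0,-1],[[0,0,-0.57],0,-1],[[0,0,-0.57],0,-1],[[0,0,-0.57],0,-1]]'
python3 - <<'E'
from h import *
S=r.read_state();print(S["eef_pos"],S["eef_rot"],S["contact_force"])
p=S["eef_pos"][:2];C=np.array([.605,.05])
# arc plan, 24 deg per call
th0=86
for k in range(6):
    print("call",k)
    a0=th0+24*k
    for i in (1,2,3,4,5,6,7,8,9,10):
        a=np.radians(a0+2.4*i);b=np.radians(a0)
        d=.13*np.array([np.cos(a)-np.cos(b),np.sin(a)-np.sin(b)])/.15
        print(d.round(2).tolist(),round(2.4*i/90,3),end=" ")
    print()
s=r.camera("side");cv2.imwrite("pics/d.png",cv2.resize(s["pixels"][150:300,230:430],(800,600)))
E
```

```text
time_s: 5.25
eef_pos: [0.6137, 0.1811, 0.0709]
eef_rot: [180.0, -0.0, 85.8]
contact_force: [-0.5, 0.5, -0.1]
width: -0.003
grip_force: 0.0
[0.61368982 0.18109345 0.07091134] [ 1.79992299e+02 -2.83134108e-03  8.57767769e+01] [-0.54837415  0.46891193 -0.10725799]
call 0
[-0.04, 0.0] 0.027 [-0.07, 0.0] 0.053 [-0.11, 0.0] 0.08 [-0.15, -0.0] 0.107 [-0.18, -0.01] 0.133 [-0.22, -0.01] 0.16 [-0.25, -0.02] 0.187 [-0.29, -0.03] 0.213 [-0.32, -0.04] 0.24 [-0.36, -0.05] 0.267 
call 1
[-0.03, -0.01] 0.027 [-0.07, -0.03] 0.053 [-0.1, -0.04] 0.08 [-0.13, -0.06] 0.107 [-0.16, -0.08] 0.133 [-0.19, -0.1] 0.16 [-0.22, -0.12] 0.187 [-0.25, -0.14] 0.213 [-0.28, -0.17] 0.24 [-0.31, -0.19] 0.267 
call 2
[-0.03, -0.03] 0.027 [-0.05, -0.05] 0.053 [-0.07, -0.08] 0.08 [-0.1, -0.11] 0.107 [-0.12, -0.14] 0.133 [-0.14, -0.17] 0.16 [-0.15, -0.2] 0.187 [-0.17, -0.23] 0.213 [-0.19, -0.27] 0.24 [-0.2, -0.3] 0.267 
call 3
[-0.01, -0.03] 0.027 [-0.02, -0.07] 0.053 [-0.03, -0.1] 0.08 [-0.04, -0.14] 0.107 [-0.05, -0.17] 0.133 [-0.06, -0.21] 0.16 [-0.06, -0.25] 0.187 [-0.06, -0.28] 0.213 [-0.06, -0.32] 0.24 [-0.06, -0.35] 0.267 
call 4
[0.0, -0.04] 0.027 [0.01, -0.07] 0.053 [0.01, -0.11] 0.08 [0.02, -0.14] 0.107 [0.03, -0.18] 0.133 [0.03, -0.21] 0.16 [0.05, -0.25] 0.187 [0.06, -0.28] 0.213 [0.07, -0.32] 0.24 [0.09, -0.35] 0.267 
call 5
[0.02, -0.03] 0.027 [0.03, -0.06] 0.053 [0.05, -0.09] 0.08 [0.07, -0.12] 0.107 [0.1, -0.15] 0.133 [0.12, -0.18] 0.16 [0.14, -0.21] 0.187 [0.17, -0.24] 0.213 [0.19, -0.26] 0.24 [0.22, -0.28] 0.267
```

View pics/d.png

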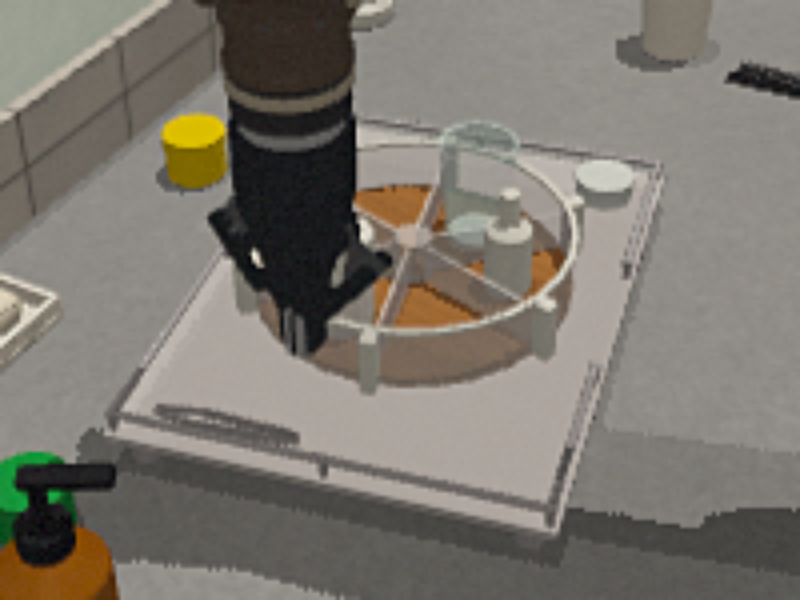

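The tip sits outside the fence at about (300,345) in this crop, clear of the rib at (370,360). I'll push in 24° steps.

```bash
python3 -m creep '[[[-0.04,0,0],0.027,-1],[[-0.07,0,0],0.053,-1],[[-0.11,0,0],0.08,-1],[[-0.15,0,0],0.107,-1],[[-0.18,-0.01,0],0.133,-1],[[-0.22,-0.01,0],0.16,-1],[[-0.25,-0.02,0],0.187,-1],[[-0.29,-0.03,0],0.213,-1],[[-0.32,-0.04,0],0.24,-1],[[-0.36,-0.05,0],0.267,-1]]'
python3 -m creep '[[[-0.03,-0.01,0],0.027,-1],[[-0.07,-0.03,0],0.053,-1],[[-0.1,-0.04,0],0.08,-1],[[-0.13,-0.06,0],0.107,-1],[[-0.16,-0.08,0],0.133,-1],[[-0.19,-0.1,0],0.16,-1],[[-0.22,-0.12,0],0.187,-1],[[-0.25,-0.14,0],0.213,-1],[[-0.28,-0.17,0],0.24,-1],[[-0.31,-0.19,0],0.267,-1]]'
python3 - <<'E'
from h import *
S=r.read_state();p=S["eef_pos"]-[.605,.05,0];print(S["time_s"],np.hypot(p[0],p[1]),np.degrees(np.arctan2(p[1],p[0])),S["contact_force"],S["joint_pos"].round())
s=r.camera("scene");cv2.imwrite("pics/e.png",cv2.resize(s["pixels"][125:275,240:440],(800,600)))
E
```

```text
time_s: 6.3
eef_pos: [0.5599, 0.1744, 0.0717]
eef_rot: [179.9, -0.1, 109.9]
contact_force: [-0.2, 2.9, 0.6]
width: 0.0
grip_force: 0.7
time_s: 7.3
eef_pos: [0.5127, 0.1458, 0.0716]
eef_rot: [179.9, -0.1, 134.0]
contact_force: [-1.1, 1.2, -0.1]
width: 0.0
grip_force: 0.9
7.3 0.1329728328008719 133.9369359932923 [-1.06037621  1.23552183 -0.07908243] [ 16.  11. -18.  61.   0.  62.]
```

View pics/e.png

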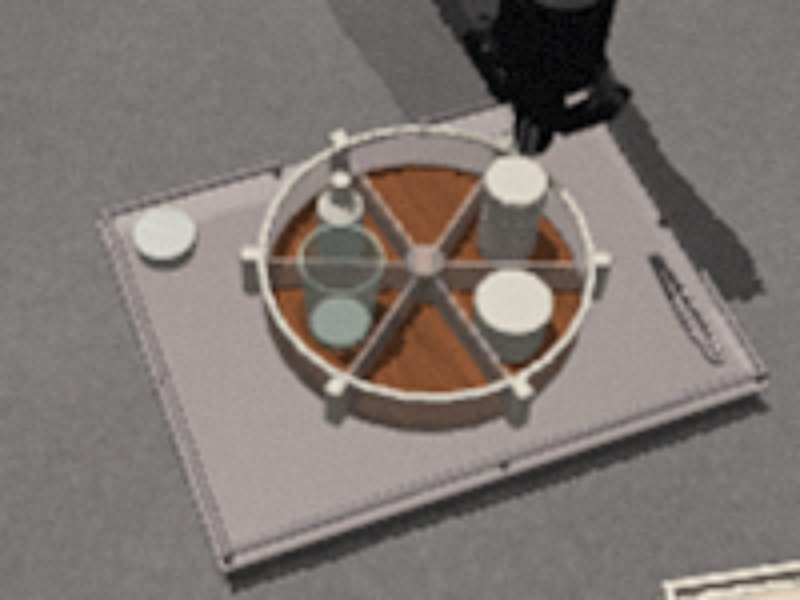

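Contact is good: the carousel has turned about 40° and the pill bottle is now at (515,190) in the crop. I'll carry on pushing.

```bash
python3 -m creep '[[[-0.03,-0.03,0],0.027,-1],[[-0.05,-0.05,0],0.053,-1],[[-0.07,-0.08,0],0.08,-1],[[-0.09,-0.11,0],0.107,-1],[[-0.11,-0.14,0],0.133,-1],[[-0.13,-0.17,0],0.16,-1],[[-0.14,-0.2,0],0.187,-1],[[-0.16,-0.24,0],0.213,-1],[[-0.18,-0.28,0],0.24,-1],[[-0.19,-0.31,0],0.267,-1]]'
python3 -m creep '[[[-0.01,-0.03,0],0.027,-1],[[-0.02,-0.07,0],0.053,-1],[[-0.03,-0.1,0],0.08,-1],[[-0.04,-0.14,0],0.107,-1],[[-0.05,-0.17,0],0.133,-1],[[-0.06,-0.21,0],0.16,-1],[[-0.06,-0.25,0],0.187,-1],[[-0.06,-0.28,0],0.213,-1],[[-0.06,-0.31,0],0.24,-1],[[-0.06,-0.33,0],0.25,-1]]'
cat > m.py <<'E'
from h import *
import sys
S=r.read_state();p=S["eef_pos"]-[.605,.05,0];print(S["time_s"],"tip r,ang",np.hypot(p[0],p[1]),np.degrees(np.arctan2(p[1],p[0])),S["contact_force"].round(1))
for n in("scene","side"):
    c=r.camera(n);cv2.imwrite(f"pics/{sys.argv[1]}_{n}.png",c["pixels"]);P=pts(c);I=c["pixels"].astype(int)
    d=np.hypot(P[...,0]-.605,P[...,1]-.05)
    m=((c["range_z"]>0)&(d<.105)&(abs(P[...,2]-.121)<.006)&(I.min(-1)>100)).astype(np.uint8)
    k,l,st,ce=cv2.connectedComponentsWithStats(m)
    for i in range(1,k):
        if st[i,4]>8:
            q=ray(c,*ce[i],.122);print(n,st[i],q.round(3),"ang",np.degrees(np.arctan2(q[1]-.05,q[0]-.605)).round(1))
E
python3 m.py f
```

```text
time_s: 8.35
eef_pos: [0.4812, 0.0995, 0.0713]
eef_rot: [180.0, -0.4, 158.0]
contact_force: [-15.5, 5.4, 10.1]
width: -0.003
grip_force: 7.9
time_s: 9.35
eef_pos: [0.4707, 0.0484, 0.0711]
eef_rot: [-180.0, -0.5, -179.6]
contact_force: [-19.5, -1.6, 14.6]
width: 0.001
grip_force: 9.5
9.35 tip r,ang 0.1342675414790057 -179.3246424679882 [-19.5  -1.6  14.6]
scene [344 156  16  11 134] [0.541 0.075 0.122] ang 158.9
scene [320 184   6   5  14] [ 0.614 -0.019  0.122] ang -82.7
scene [342 191  11  15  32] [0.657 0.042 0.122] ang -9.0
scene [337 208  10   4  23] [0.694 0.016 0.122] ang -20.9
side [309 180  20  14 123] [0.663 0.024 0.122] ang -24.1
side [339 182   5   5  19] [ 0.61  -0.016  0.122] ang -85.2
side [342 203  17  12 134] [0.535 0.079 0.122] ang 157.8
```

The 19 N outward force means the tip is rubbing on the fence. I'll ease out 5 mm and push on about 22°.

```bash
python3 -m creep '[[[-0.02,0,0],0,-1],[[-0.033,0,0],0,-1],[[-0.03,-0.04,0],0.03,-1],[[-0.03,-0.09,0],0.06,-1],[[-0.02,-0.13,0],0.09,-1],[[-0.014,-0.17,0],0.12,-1],[[-0.005,-0.21,0],0.15,-1],[[0.007,-0.255,0],0.18,-1],[[0.02,-0.29,0],0.21,-1],[[0.035,-0.32,0],0.23,-1]]'
python3 m.py g
```

```text
time_s: 10.45
eef_pos: [0.4793, -0.0001, 0.0711]
eef_rot: [-179.9, -0.2, -158.9]
contact_force: [-9.5, -2.6, 7.0]
width: -0.002
grip_force: 5.0
10.45 tip r,ang 0.1353018468982221 -158.28031205298262 [-9.5 -2.6  7. ]
scene [335 155  16  12 128] [0.536 0.049 0.122] ang -179.5
scene [325 191   5   4  15] [ 0.636 -0.011  0.122] ang -62.6
scene [341 192  10   6  16] [0.649 0.035 0.122] ang -19.4
scene [354 192   8  15  24] [0.666 0.068 0.122] ang 16.3
scene [340 199   2   6  10] [0.67  0.019 0.122] ang -25.7
scene [344 207  11   6  25] [0.699 0.035 0.122] ang -9.3
side [330 181   5   6  20] [ 0.634 -0.008  0.122] ang -63.4
side [303 183  20  14 130] [0.669 0.046 0.122] ang -3.3
side [349 199  16  11 123] [0.53  0.052 0.122] ang 178.6
```

```bash
python3 -m creep '[[[-0.012,-0.006,0],0,-1],[[-0.024,-0.012,0],0,-1],[[-0.016,-0.03,0],0.014,-1],[[-0.008,-0.05,0],0.028,-1],[[0,-0.067,0],0.042,-1],[[0.012,-0.09,0],0.06,-1],[[0.027,-0.12,0],0.085,-1],[[0.04,-0.14,0],0.1,-1],[[0.05,-0.155,0],0.115,-1],[[0.056,-0.166,0],0.12,-1]]'
python3 m.py i
```

```text
time_s: 11.55
eef_pos: [0.4894, -0.024, 0.0707]
eef_rot: [180.0, -0.0, -148.1]
contact_force: [0.6, 1.2, -0.4]
width: 0.001
grip_force: 0.2
11.55 tip r,ang 0.1372639979215436 -147.37362200611244 [ 0.6  1.2 -0.4]
scene [330 156  16  12 132] [0.536 0.036 0.122] ang -168.7
scene [328 194   5   4  12] [ 0.646 -0.004  0.122] ang -52.5
scene [363 195   4  12  18] [0.676 0.082 0.122] ang 24.1
scene [349 208  10   4  22] [0.7   0.047 0.122] ang -1.7
side [326 181   5   6  17] [ 0.645 -0.002  0.122] ang -52.5
side [301 185  20  14 133] [0.669 0.058 0.122] ang 6.9
side [350 197  17  11 123] [0.532 0.041 0.122] ang -172.9
```

The pill bottle is now within about 3 mm of the front line. I'll back off, lift clear and check once more.

```bash
python3 -m creep '[[[-0.015,0.022,0],0,-1],[[-0.03,0.045,0],0,-1],[[-0.05,0.035,0],0,-1],[[-0.08,0.02,0],0,-1],[[-0.1,0.01,0],0,-1],[[-0.12,0,0.1],0,-1],[[-0.12,0,0.25],0,-1],[[-0.12,0,0.4],0,-1],[[-0.12,0,0.6],0,-1],[[-0.12,0,0.8],0,-1]]'
python3 -m creep '[[[-0.05,0,0.1],0,-1],[[-0.1,0,0.2],0,-1],[[-0.2,0,0.3],0,-1],[[-0.3,0,0.3],0,-1],[[-0.4,0,0.3],0,-1],[[-0.5,0,0.3],0,-1],[[-0.6,0,0.3],0,-1],[[-0.6,0,0.3],0,-1],[[-0.6,0,0.3],0,-1],[[-0.6,0,0.3],0,-1]]'
python3 m.py j
python3 -c "
import cv2
cv2.imwrite('pics/j.png',cv2.resize(cv2.imread('pics/j_scene.png')[125:275,240:440],(800,600)))"
```

```text
time_s: 12.65
eef_pos: [0.4707, -0.024, 0.1918]
eef_rot: [180.0, -0.0, -148.2]
contact_force: [0.7, 0.3, 0.8]
width: -0.0
grip_force: 0.0
time_s: 13.65
eef_pos: [0.3816, -0.0238, 0.2357]
eef_rot: [-180.0, 0.0, -148.1]
contact_force: [0.9, -0.2, -0.2]
width: -0.002
grip_force: 0.0
13.65 tip r,ang 0.23530507469754242 -161.7168207179031 [ 0.9 -0.2 -0.2]
scene [330 156  16  12 149] [0.538 0.036 0.122] ang -168.6
scene [358 192   9  16  26] [0.671 0.08  0.122] ang 24.3
scene [328 194   5   4  14] [ 0.647 -0.005  0.122] ang -52.3
scene [349 208  10   4  24] [0.7   0.047 0.122] ang -1.7
side [326 181   5   5  14] [ 0.646 -0.004  0.122] ang -52.8
side [301 185  20  14 103] [0.666 0.052 0.122] ang 1.4
side [301 192   8   7  25] [0.673 0.083 0.122] ang 25.8
side [350 197  17  10 122] [0.531 0.041 0.122] ang -172.7
```

View pics/j.png

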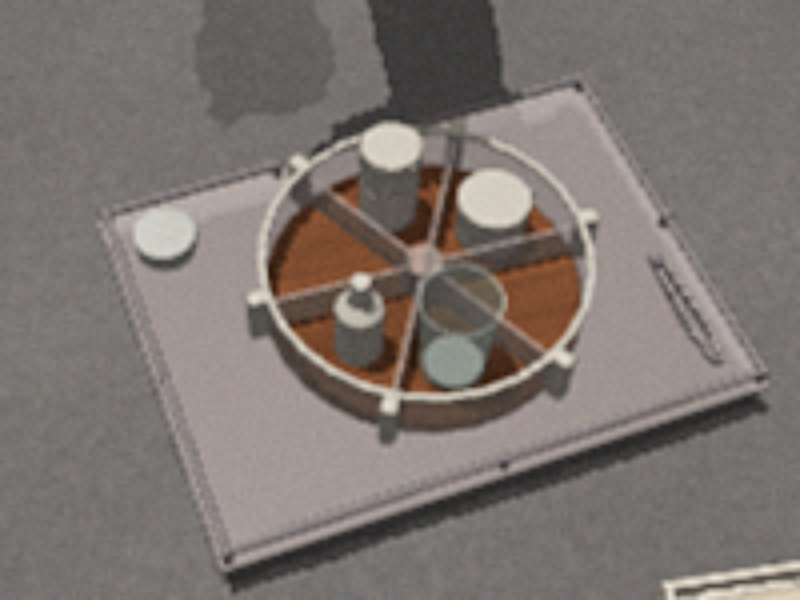

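The pill bottle, at (390,180) in the crop, stands at the front and hasn't moved since I withdrew. Everything in the carousel is upright, and the tin and tweezers are where they were.

```bash
python3 -c "
from bench import r
print(r.finish_job())"
```

```text
the job is handed in; nothing more can be done
None
```

I turned the carousel about 113° counter-clockwise by one of its ribs and handed the job in at about 14 s; the pill bottle stands at rest at the front, an estimated 2–5 mm from the middle of the rail gap (limit 12 mm), but the hand-in returned no verdict.

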